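Key the cash box lock and hold the bolt back

ROBOT

A 6-joint arm with a two-finger parallel gripper is mounted at the origin on a cart in front of the work surface, level with it; the furniture and walls round the work are solid. World frame = base frame: x ahead of the robot, y to its left, z up, the work surface at z = 0. Lengths are in m, angles in degrees, forces in N, time in s.
With the tool pointing down it reaches from about 0.35 to 0.875 m from the base axis. Payload 4.2 kg.
Tool frame: the origin (TCP) lies at the centre of the arm's flange, where the gripper is bolted on; the fingertips stand 182 mm ahead of it and the grasp point (between the pads) lies 164 mm ahead of it (r.nose_length is the distance from the TCP to the fingertips, in m); z points along the fingers, y is the line along which they close (so a half turn about z gives the same grasp; the last joint's range is limited). The gripper opens to 87 mm and grips with 3 to 60 N. Pads are 19 mm wide; open, the fingers measure 117 mm over their backs; the gripper's body (75 mm by 190 mm) begins 51 mm behind the grasp point.
Start: joints at [-53.709, 22.042, 0.453, 0, -68.411, -14.817], TCP at [0.229, -0.582, 0.405] pointing down, gripper open.
Joint ranges: [-179.83, 179.83], [-69.29, 118.12], [-61.27, 80.66], [-181.25, 117.63], [-171.15, -9.14], [-177.46, 177.46]. Speed limits (degrees/s): [159.86, 159.86, 180, 180, 180, 180].

INTERFACE

Orientations are given as a 3x3 rotation matrix whose columns are the frame's x, y, z axes.
In Python, from station import r, vision gives the robot as it stands. The module is installed in compiled form; this text tells all that it offers.
- The arm moves only by the shell command python3 -m creep 'ROWS'. ROWS is JSON, a list of rows, each a list of 7 numbers: the opening, from -1 (shut) to 1 (fully open), then the shift along the tool's x, y, z in mm, then the turn, a rotation vector about the tool's x, y, z in degrees. A call has 1 to 8 rows; each row is the pose to reach, as a shift and turn from the pose commanded when the call began, along the tool's axes at that moment; what a row does not reach only later rows make up. A row lasts 1/12 s, in which the tool goes at most 41.7 mm and 7.16 degrees, less where a joint would pass 70% of its speed; a pose out of reach is approached as far as the arm can. A call with a gripper value outside its range is refused whole. The fingers move at their own pace and stop on an object; the grip force is fixed at half the most. Time passes only in rows, so rows that repeat a pose let the fingers close. It gives the time, the measured TCP pose, the force, the opening and the grip force at its end, in the units of the state.
- r.sense(): the state, without advancing time (a new reading comes with each control period).
- vision.capture(name): name is "scene" or "top"; returns (picture, depth): 400x640x3 uint8, red, green, blue; 400x640 float32, m along the optical axis (not along the pixel's ray), 0 where there is no reading.
- vision.camera_model(name): a dict with "vertical_fov" (degrees; the focal length in pixels is half the picture's height over the tangent of half this angle, whatever the lens; pixels are square), "cx", "cy" (the principal point, pixels), "extrinsics" (4x4, takes a point from camera to world coordinates). Camera axes: x right, y down, z forward; pixel columns grow to the right and rows downward; lengths in m; the calibration is good to about 2 mm. A picture is of the moment at which its call begins. camera_model takes no time and is no camera call.
- r.finish_job(): hands the job in; it is judged then, once.
Trained networks look in the newest picture that a camera, given by its name, has taken for a name from the list of things; names that differ only in an ending like _2 or _b are one class to them, and where a whole thing is asked for, a point or a joint stands for the part that bears it (a point fixed in the world has none). Each returns a list of dicts, best first, with "conf" (0 to 1); they miss things now and then, are a little off and sometimes report something else, mostly with a low value. They report only what shows in the picture. A call takes as long as a camera call. They do not tell look-alikes from the thing itself.
- vision.find_in(camera, thing): "uv" ([column, row] in pixels, amid what is visible of it).
- vision.cut_out(camera, thing): "region" (400x640 bool, what is visible of it) and "uv" ([column, row] in pixels, amid what is visible of it).
The state is a dict: "time_s": time; "joints": joint angles; "joint_velocities": joint speeds; "effort": joint torques, N m; "tcp_pos": TCP position; "ee_rot": TCP orientation; "wrist_force": force on the tool from outside, world axes, zero at the start; "moment": the same for the moment, N m; "gripper_width": opening from 0.0 (shut) to 1.0 (fully open); "gripper_force": force on a finger pad.
Only numpy, scipy, OpenCV 4.12 (cv2) and the standard library are available. Lean on these libraries where they do the work, as an engineer would, in place of code of your own. Each camera call takes 0.05 s, during which the arm holds its last target. There are 200 camera calls.

TASK

The cash box on the counter has a spring-return lock in its top. Take the key with the round head out of the key stand and put it down into the keyway; it sticks on the pins part-way, so ease off, rock it a little clockwise and slide it on until its collar sits on the lock plate. Then turn it a quarter turn clockwise (seen from above) to draw the bolt and finish while still gripping the key and holding it turned, leaving the bar-headed key in the stand and the small round tin and the shaker where they are.

Things in the scene. Friction and masses are not known exactly. Their poses are not given: they have to be found in the camera images.
- round_key: The key to use: steel, 100 g, upright in the stand, blade down. Origin at the blade's tip, z up to its head, y along the width of blade and flat head, x through their thickness. Blade 26 mm long, 5 thick, 18 wide with a 6 mm waist at z = 10.5 to 17.5 mm and a narrower nose; round neck 8 mm thick to the collar at z = 38 mm. A half turn about z makes no difference. It has 3 mm play in the stand.
- key_shoulder (a point): On the round key's axis at the underside of its round collar (24 mm across, z = 38 to 42 mm above the tip); axes as the key.
- key_bow (a point): Centre of the round key's head, 58 mm above the tip: a flat disc 34 mm across (z = 41 to 75 mm), 9 mm thick along x, to be gripped across its flat faces; axes as the key.
- bar_key: The other key, not to be used: steel, head a cross bar 46 mm wide, 18 mm high, 9 mm thick (T shape), blade 24 mm wide, too wide for the lock. Origin at its tip, axes as for the round key; total height 73 mm.
- key_stand: Fixed wooden block 56 x 130 x 42 mm (x, y, z), origin at the centre of its underside, with two slots in its top at y = -34 and +34 mm, their length along its y. The keys stand in them with their collars on its top (either key in either slot), so a standing key's tip is 4 mm above the counter.
- cash_box: Fixed grey steel cash box 140 x 170 x 90 mm (x, y, z), origin at the centre of its underside. On top, 30 mm from the centre toward its -x side (the front, which has the bolt), is a square brass lock plate 44 mm wide that stands 4 mm proud. A flat carrying handle 14 mm high lies on top at x = +45 mm.
- lock_mouth (a point): Centre of the keyway on the lock plate's upper face, 94 mm above the counter; z up, axes as the box. Straight-down opening 19.5 mm along y, 10.5 mm along x, 10 mm deep with a 1.5 mm chamfer; below it the plug's slot, 19.5 x 6.5 mm. Home = collar on the plate, key_shoulder at this point. Until home the key can turn only 0.31 rad (never force it).
- plug (a joint): Turn of the lock plug, rad: 0 at rest (slot along the box's y), grows clockwise from above, stop 1.62; returned by a spring (0.025 N m at 0, 0.09 at a quarter turn); the key turns 0.08 rad in it before it follows. At rest two pins stop the blade 15.5 mm short of home, however hard it is pushed; with the plug at 0.14 or more (key rocked 0.24 to 0.3 rad clockwise, little push) it slides on.
- bolt (a joint): Bolt on the box's front face, m: 0 shot, drawn back by the plug to 0.020 at a quarter turn.
- sugar_shaker: Bystander: small shaker, 44 mm across, 90 mm high, origin under its centre.
- tip_tin: Bystander: small round lidded tin, 69 mm across, 41 mm high, origin under its centre.
Mind the look-alikes: they are no part of the job. Leave any brown look-alike of the round_key alone.

How it is judged:
By the outcome, as a careful person would: the job done as asked, in the order asked, and still so for the second after the job is handed in, while the arm keeps its last pose, push and grip.
It also fails if it takes over 54 s, if anything falls off the work surface, if the arm or the gripper's body presses on something with over 40 N, if the wrist force passes 120 N, or if a joint passes its speed limit or range.

## Working session

There is one attempt and no reset: what is moved stays moved. The work goes in short steps, Python scripts to look and compute and a shell command to move; the robot and the scene stay as the last step left them, time stands still between calls to the robot, and variables do not carry over. Pictures are saved under pics/ and viewed, at most 10 in all, crops included, and the job is handed in when it is done.

```bash
mkdir -p pics; cat > h.py <<'E'
from station import r, vision
import numpy as np, cv2
def cam(n):
    m=vision.camera_model(n); f=200/np.tan(np.radians(m["vertical_fov"])/2); return f,m["cx"],m["cy"],np.array(m["extrinsics"])
def cloud(n,d):
    f,cx,cy,E=cam(n); v,u=np.mgrid[0:400,0:640]
    P=np.stack([(u-cx)/f*d,(v-cy)/f*d,d],-1); W=P@E[:3,:3].T+E[:3,3]; W[d==0]=np.nan; return W
def proj(n,p):
    f,cx,cy,E=cam(n); q=(np.asarray(p)-E[:3,3])@E[:3,:3]; return q[...,:2]/q[...,2:]*f+[cx,cy]
E
python3 - <<'E'
from h import *
for n in("scene","top"):
    p,d=vision.capture(n); cv2.imwrite(f"pics/{n}0.png",p[:,:,::-1]); np.savez(f"{n}0.npz",p=p,d=d)
    W=cloud(n,d); print(n,cam(n)[0],cam(n)[3].round(3).tolist())
    for t in("round_key","bar_key","key_stand","cash_box","sugar_shaker","tip_tin"):
        for o in vision.cut_out(n,t):
            if o["conf"]>.2:
                w=W[o["region"]]; print(t,round(o["conf"],2),np.round(o["uv"]),o["region"].sum(),np.nanmedian(w,0).round(3),np.nanpercentile(w[:,2],98).round(3))
print(r.sense())
E
```

```text
scene 474.4028514894276 [[-0.798, -0.468, 0.379, 0.202], [-0.602, 0.622, -0.5, 0.505], [-0.001, -0.628, -0.779, 0.879], [0.0, 0.0, 0.0, 1.0]]
round_key 0.63 [252. 250.] 198 [0.643 0.156 0.056] 0.076
round_key 0.56 [281. 275.] 160 [0.552 0.173 0.066] 0.08
round_key 0.55 [303. 248.] 234 [0.564 0.086 0.054] 0.076
bar_key 0.59 [269. 308.] 190 [0.532 0.238 0.073] 0.079
cash_box 0.82 [362. 186.] 5303 [ 0.541 -0.095  0.089] 0.097
sugar_shaker 0.67 [245. 210.] 510 [0.728 0.083 0.053] 0.089
tip_tin 0.82 [278. 178.] 734 [ 0.733 -0.034  0.04 ] 0.045
tip_tin 0.74 [276. 299.] 1880 [0.535 0.213 0.042] 0.046
tip_tin 0.58 [246. 207.] 532 [0.729 0.083 0.053] 0.089
top 463.3633613745238 [[0.024, -0.992, 0.127, 0.439], [-1.0, -0.026, -0.016, 0.004], [0.019, -0.127, -0.992, 1.32], [0.0, 0.0, 0.0, 1.0]]
round_key 0.54 [250. 208.] 85 [0.555 0.164 0.065] 0.082
round_key 0.45 [260. 179.] 41 [0.643 0.15  0.065] 0.078
bar_key 0.42 [228. 216.] 82 [0.535 0.231 0.074] 0.082
key_stand 0.85 [239. 209.] 909 [0.545 0.196 0.042] 0.061
key_stand 0.24 [328. 147.] 510 [ 0.739 -0.048  0.041] 0.047
cash_box 0.67 [363. 214
[... 268 characters left out ...]
101910e+01, -1.48147983e+01]), 'joint_velocities': array([ 0.0255818 ,  0.00717958,  0.01541476,  0.01913198, -0.01174811,
       -0.0236262 ]), 'effort': array([ 3.06683305e-04, -3.90328109e+01,  1.87582862e+01,  4.22370046e+00,
        1.54659944e-02, -1.06676174e-05]), 'tcp_pos': array([ 0.22880516, -0.58158471,  0.40480335]), 'ee_rot': array([[-9.30578454e-01, -3.66092521e-01,  7.79642880e-05],
       [-3.66092527e-01,  9.30578451e-01, -8.72646419e-05],
       [-4.06049536e-05, -1.09748739e-04, -9.99999993e-01]]), 'wrist_force': array([0.61979907, 0.64174822, 0.58310658]), 'moment': array([ 0.01546092,  0.00804444, -0.00226076]), 'gripper_force': 0.0, 'gripper_width': 0.9995794839137323}
```

View pics/scene0.png

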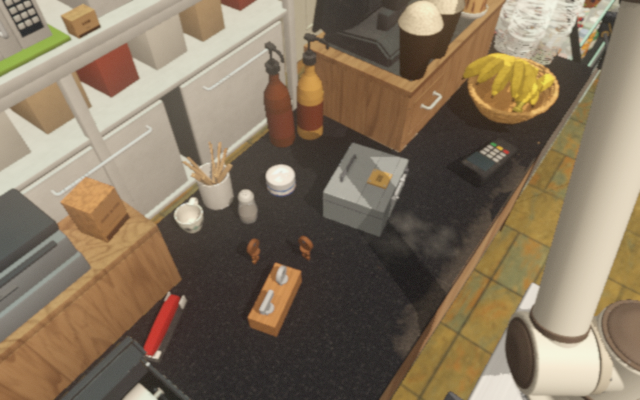

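View pics/top0.png

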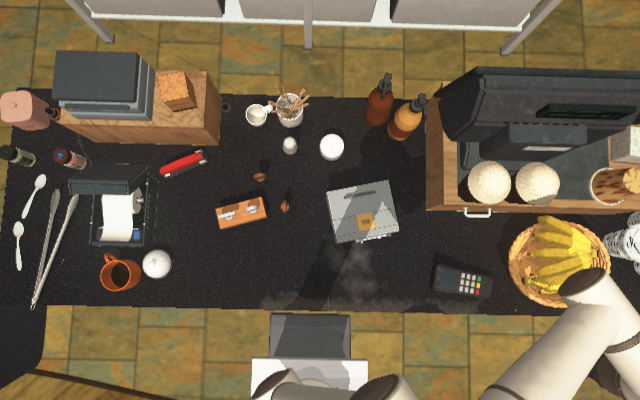

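Scene picture: steel keys stand in the stand at (281,272), round head, and (267,300), bar head. Two brown round-headed look-alikes stand on the counter at (253,250) and (305,246). The box plate is at (379,178). The steel one at (281,272) fits round_key because it is steel and in the stand; I'll confirm it in a crop while measuring.

```bash
python3 - <<'E'
from h import *
from scipy.spatial import cKDTree
out=[]
def rect(n,W,m,nm):
    q=W[m]; q=q[np.isfinite(q[:,0])]; 
    (c,s,a)=cv2.minAreaRect((q[:,:2]*1000).astype(np.float32)); print(n,nm,len(q),'c',np.round(c,1),'s',np.round(s,1),'a',round(a,1),'medz',np.median(q[:,2]).round(4),'mean',q.mean(0).round(4))
for n in("scene","top"):
    z=np.load(f"{n}0.npz"); p,d=z["p"],z["d"]; W=cloud(n,d); X,Y,Z=W[...,0],W[...,1],W[...,2]
    hsv=cv2.cvtColor(p,cv2.COLOR_RGB2HSV).astype(int)
    st=(X>.46)&(X<.62)&(Y>.12)&(Y<.28)
    rect(n,W,st&(Z>.035)&(Z<.047)&(hsv[...,1]>100),'standtop')
    hd=st&(Z>.056)&(hsv[...,1]<90)&(Z<.09)
    rect(n,W,hd&(Y<.2),'head A'); rect(n,W,hd&(Y>=.2),'head B')
    bx=(X>.4)&(X<.66)&(Y>-.26)&(Y<.02)
    rect(n,W,bx&(Z>.084)&(Z<.098),'boxtop')
    rect(n,W,bx&(Z>.084)&(Z<.105)&(hsv[...,1]>100),'plate')
    rect(n,W,bx&(Z>.1),'handle')
    print(n,'table z',np.nanmedian(Z[(X>.4)&(X<.5)&(Y>0)&(Y<.1)]))
z=np.load("scene0.npz")["p"]
a=cv2.resize(z[225:345,225:335],None,fx=4,fy=4,interpolation=cv2.INTER_CUBIC);b=cv2.resize(z[135:255,320:412],None,fx=4,fy=4,interpolation=cv2.INTER_CUBIC)
cv2.imwrite("pics/crop1.png",np.hstack([a,b[:,:352]])[:,:790,::-1])
E
```

```text
scene standtop 1315 c [546.1 203.2] s [ 57.2 132.5] a 16.8 medz 0.0423 mean [0.5418 0.209  0.0421]
scene head A 116 c [555.3 172.8] s [10.  30.8] a 17.0 medz 0.0736 mean [0.5532 0.174  0.0715]
scene head B 169 c [536.2 237. ] s [10.6 45. ] a 16.1 medz 0.076 mean [0.5343 0.2377 0.0736]
scene boxtop 3523 c [ 551.2 -128.9] s [148.8 175.3] a 12.2 medz 0.0902 mean [ 0.5501 -0.1228  0.0903]
scene plate 276 c [ 524.4 -135.2] s [43.7 46.6] a 15.0 medz 0.094 mean [ 0.5236 -0.1344  0.0938]
scene handle 80 c [ 598.  -118.7] s [ 7.5 78.3] a 13.0 medz 0.1028 mean [ 0.5976 -0.1169  0.1028]
scene table z 0.0002747223239196739
top standtop 748 c [547.  200.1] s [ 57.3 130.7] a 16.6 medz 0.0418 mean [0.5467 0.1985 0.0417]
top head A 46 c [556.1 167.6] s [ 8.8 32.4] a 17.0 medz 0.0756 mean [0.5556 0.1661 0.0733]
top head B 66 c [536.7 232.6] s [ 8.7 45.1] a 15.3 medz 0.0757 mean [0.5363 0.2318 0.075 ]
top boxtop 3193 c [ 551.2 -133.2] s [148.3 170.7] a 12.3 medz 0.0904 mean [ 0.5533 -0.1322  0.0905]
top plate 239 c [ 524.9 -138.8] s [43.3 44.1] a 12.8 medz 0.094 mean [ 0.5243 -0.1385  0.0938]
top handle 74 c [ 571.9 -137.1] s [87.2 77.4] a 29.1 medz 0.1033 mean [ 0.5964 -0.1213  0.1035]
top table z 0.00014507168810107274
```

View pics/crop1.png

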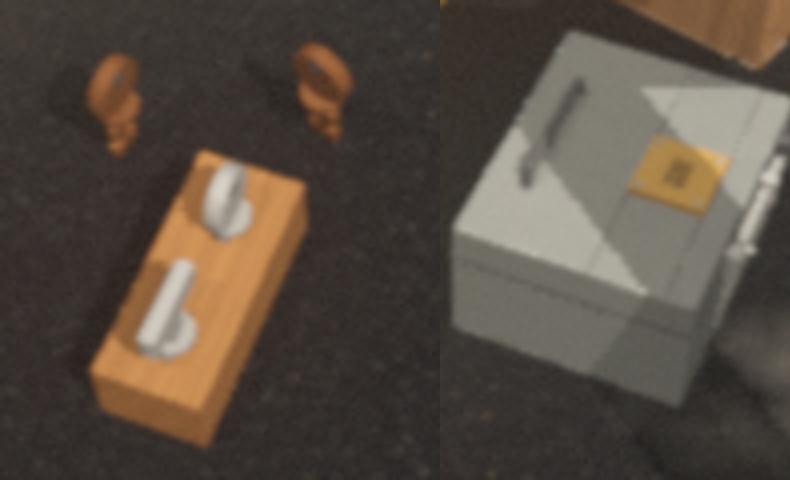

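The enlarged crop confirms it: round steel head in the stand at crop (228,200), the bar head at (168,305), and the look-alikes are brown. Now moving over the stand.

```bash
python3 -m creep '[[0.2,-40,40,0,0,0,0],[0.2,-80,80,0,0,0,0],[0.2,-110,110,0,0,0,0],[0.2,-140,140,0,0,0,0],[0.2,-165,165,0,0,0,0],[0.2,-190,190,0,0,0,0],[0.2,-215,215,0,0,0,0],[0.2,-230,230,0,0,0,0]]' && python3 -m creep '[[0.2,-25,25,0,0,0,0],[0.2,-50,50,0,0,0,0],[0.2,-75,75,0,0,0,0],[0.2,-100,100,0,0,0,0],[0.2,-125,125,0,0,0,0],[0.2,-150,150,0,0,0,0],[0.2,-175,175,0,0,0,0],[0.2,-175,175,0,0,0,0]]' && python3 -m creep '[[0.2,-25,25,0,0,0,-7],[0.2,-50,50,0,0,0,-14],[0.2,-75,75,0,0,0,-21],[0.2,-100,100,0,0,0,-28],[0.2,-125,125,0,0,0,-35],[0.2,-150,150,0,0,0,-42],[0.2,-174,174,0,0,0,-49],[0.2,-174,174,0,0,0,-55]]'
cat >> h.py <<'E'
def tgt(p,yaw,s=None):
    "mm shift in tool axes and turn about tool z (deg) to reach TCP p (mm) with tool y at yaw"
    s=r.sense(); R=s["ee_rot"]; d=R.T@(np.array(p)-1000*s["tcp_pos"]); y=np.degrees(np.arctan2(R[1,1],R[0,1]))
    print("t",s["time_s"],"tcp",(1000*s["tcp_pos"]).round(1),"yaw",y.round(1),"j",s["joints"].round(0),"F",s["wrist_force"].round(1),"M",s["moment"].round(2),"gw",round(s["gripper_width"],3),"gf",round(s["gripper_force"],1)); print("shift",d.round(1),"turn",round(-((yaw-y+180)%360-180),1))
E
python3 -c "
from h import *
tgt([556,170,360],196.8)"
```

```text
time_s: 1.37
tcp_pos: [0.3589, -0.281, 0.4051]
ee_rot: [[-0.93, -0.367, 0.001], [-0.367, 0.93, -0.0], [-0.001, -0.001, -1.0]]
wrist_force: [0.3, 0.2, 0.6]
gripper_width: 0.614
gripper_force: 0.0
time_s: 2.03
tcp_pos: [0.4595, -0.0525, 0.4052]
ee_rot: [[-0.929, -0.371, 0.003], [-0.371, 0.929, 0.001], [-0.003, -0.0, -1.0]]
wrist_force: [-0.1, -0.6, -0.5]
gripper_width: 0.598
gripper_force: 0.0
time_s: 2.7
tcp_pos: [0.5576, 0.1736, 0.404]
ee_rot: [[-0.224, -0.975, 0.002], [-0.975, 0.224, 0.001], [-0.001, -0.002, -1.0]]
wrist_force: [0.6, -1.0, 0.5]
gripper_width: 0.594
gripper_force: 0.0
t 2.7 tcp [557.6 173.6 404. ] yaw 167.0 j [ 33.  18.  -6.   0. -66. -46.] F [ 0.6 -1.   0.5] M [-0.06  0.06 -0.02] gw 0.594 gf 0.0
shift [ 4.   0.9 44. ] turn -29.8
```

```bash
python3 -m creep '[[0.2,2,0,10,0,0,-7],[0.2,4,1,20,0,0,-14],[0.2,4,1,30,0,0,-21],[0.2,4,1,40,0,0,-28],[0.2,4,1,44,0,0,-30],[0.2,4,1,64,0,0,-30],[0.2,4,1,80,0,0,-30],[0.2,4,1,80,0,0,-30]]'
python3 - <<'E'
from h import *
tgt([556,170,232],196.8)
p,d=vision.capture("scene"); q,_=vision.capture("top")
a=cv2.resize(p[180:340,200:360],None,fx=2.5,fy=2.5,interpolation=cv2.INTER_CUBIC);b=cv2.resize(q[150:270,190:310],(400,400),interpolation=cv2.INTER_CUBIC)
cv2.imwrite("pics/c2.png",np.hstack([a,b])[:,:,::-1])
E
```

```text
time_s: 3.37
tcp_pos: [0.5528, 0.1648, 0.3214]
ee_rot: [[0.283, -0.959, -0.006], [-0.959, -0.283, -0.003], [0.001, 0.007, -1.0]]
wrist_force: [0.1, 0.2, -0.6]
gripper_width: 0.6
gripper_force: 0.0
t 3.3667 tcp [552.8 164.8 321.4] yaw -163.6 j [ 33.  22. -13.  -0. -56. -16.] F [ 0.1  0.2 -0.6] M [ 0.01  0.17 -0.05] gw 0.6 gf 0.0
shift [-4.1 -5.2 89.4] turn -0.4
```

View pics/c2.png

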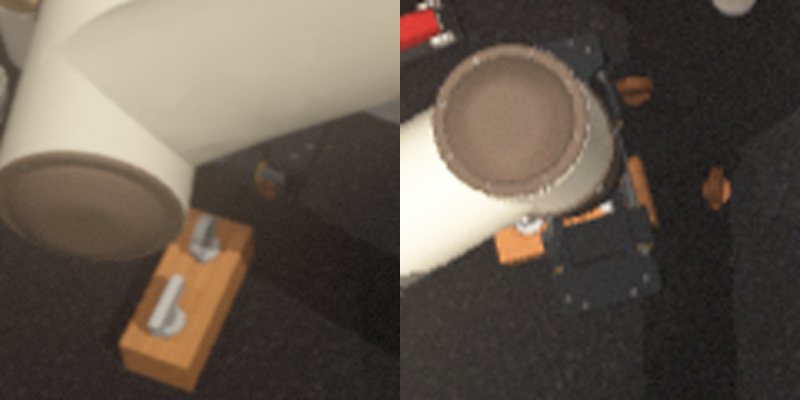

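```bash
cat >> h.py <<'E'
from scipy.spatial.transform import Rotation as Ro
def gt(g,yaw):
    "shift/turn to bring grasp point to g (mm), tool straight down, tool y at yaw"
    s=r.sense(); R=s["ee_rot"]; a=np.radians(yaw); y=np.array([np.cos(a),np.sin(a),0]); z=np.array([0,0,-1.]); T=np.stack([np.cross(y,z),y,z],1)
    p0=1000*s["tcp_pos"]; gp=p0+164*R[:,2]; p=np.array(g)-164*z
    print("t",s["time_s"],"grasp",gp.round(1),"yaw",np.degrees(np.arctan2(R[1,1],R[0,1])).round(1),"tilt",np.degrees(R[:2,2]).round(2),"j6",s["joints"][5].round(0),"F",s["wrist_force"].round(1),"M",s["moment"].round(2),"gw",round(s["gripper_width"],3),"gf",round(s["gripper_force"],1)); print("shift",(R.T@(p-p0)).round(1),"turn",Ro.from_matrix(R.T@T).as_rotvec(degrees=True).round(2))
E
python3 -m creep '[[0.2,-4,-5,25,0,0,0],[0.2,-4,-5,45,0,0,0],[0.2,-4,-5,45,0,0,0],[0.2,-4,-5,45,0,0,0]]'
python3 -c "
from h import *
gt([556,170,68],196.8)"
```

```text
time_s: 3.8
tcp_pos: [0.5577, 0.1708, 0.2803]
ee_rot: [[0.284, -0.959, 0.0], [-0.959, -0.284, -0.001], [0.001, 0.0, -1.0]]
wrist_force: [-0.3, -0.7, 1.0]
gripper_width: 0.602
gripper_force: 0.0
t 3.8 grasp [557.7 170.7 116.3] yaw -163.5 tilt [ 0.   -0.04] j6 -16.0 F [-0.3 -0.7  1. ] M [-0.01  0.13  0.02] gw 0.602 gf 0.0
shift [ 0.3  1.9 48.3] turn [ 0.01 -0.04 -0.3 ]
```

```bash
python3 -m creep '[[0.2,0,2,20,0,0,0],[0.2,0,2,35,0,0,0],[0.2,0,2,45,0,0,0],[0.2,0,2,48,0,0,0],[0.2,0,2,48,0,0,0],[0.2,0,2,48,0,0,0]]' && python3 -m creep '[[-0.6,0,0,0,0,0,0],[-0.6,0,0,0,0,0,0],[-0.6,0,0,0,0,0,0],[-0.6,0,0,0,0,0,0],[-0.7,0,0,0,0,0,0],[-0.7,0,0,0,0,0,0]]'
python3 -c "
from h import *
gt([556,170,68],196.8)"
```

```text
time_s: 4.3
tcp_pos: [0.5561, 0.1705, 0.233]
ee_rot: [[0.284, -0.959, 0.002], [-0.959, -0.284, 0.001], [-0.0, -0.002, -1.0]]
wrist_force: [0.3, -0.2, -0.5]
gripper_width: 0.599
gripper_force: 0.0
time_s: 4.8
tcp_pos: [0.5555, 0.1702, 0.2319]
ee_rot: [[0.284, -0.959, 0.0], [-0.959, -0.284, 0.0], [-0.0, -0.0, -1.0]]
wrist_force: [0.3, 0.3, -0.2]
gripper_width: 0.234
gripper_force: 0.0
t 4.8 grasp [555.5 170.2  67.9] yaw -163.5 tilt [0.01 0.  ] j6 -17.0 F [ 0.3  0.3 -0.2] M [0.03 0.15 0.07] gw 0.234 gf 0.0
shift [ 0.4 -0.4 -0.1] turn [-0.01  0.   -0.32]
```

```bash
python3 -m creep '[[-0.75,0,0,0,0,0,0],[-1,0,0,0,0,0,0],[-1,0,0,0,0,0,0],[-1,0,0,0,0,0,0],[-1,0,0,0,0,0,0],[-1,0,0,0,0,0,0],[-1,0,0,0,0,0,0],[-1,0,0,0,0,0,0]]'
python3 -c "
from h import *
gt([556,170,68],196.8)"
```

```text
time_s: 5.47
tcp_pos: [0.5555, 0.1702, 0.2317]
ee_rot: [[0.284, -0.959, -0.0], [-0.959, -0.284, -0.0], [0.0, 0.0, -1.0]]
wrist_force: [-0.3, -0.2, -0.0]
gripper_width: 0.105
gripper_force: 30.0
t 5.4667 grasp [555.4 170.2  67.7] yaw -163.5 tilt [-0.01 -0.01] j6 -17.0 F [-0.3 -0.2 -0. ] M [-0.02  0.15 -0.  ] gw 0.105 gf 30.0
shift [ 0.3 -0.5 -0.3] turn [ 0.01 -0.   -0.33]
```

```bash
python3 -m creep '[[-1,0,0,-8,0,0,0],[-1,0,0,-18,0,0,0],[-1,0,0,-30,0,0,0],[-1,0,0,-45,0,0,0],[-1,0,0,-65,0,0,0],[-1,0,0,-90,0,0,0],[-1,0,0,-115,0,0,0],[-1,0,0,-125,0,0,0]]'
python3 -c "
from h import *
gt([524.6,-137,190],192.3)"
```

```text
time_s: 6.13
tcp_pos: [0.5561, 0.1704, 0.3618]
ee_rot: [[0.284, -0.959, 0.007], [-0.959, -0.284, 0.003], [-0.001, -0.008, -1.0]]
wrist_force: [0.9, -0.4, -0.3]
gripper_width: 0.103
gripper_force: 30.0
t 6.1333 grasp [557.3 170.9 197.8] yaw -163.5 tilt [0.42 0.18] j6 -17.0 F [ 0.9 -0.4 -0.3] M [0.04 0.08 0.01] gw 0.103 gf 30.0
shift [285.8 117.7   6.6] turn [-0.45  0.07  4.22]
```

```bash
python3 -m creep '[[-1,10,4,0,0,0,0],[-1,30,12,0,0,0,1],[-1,55,23,0,0,0,2],[-1,80,33,0,0,0,3],[-1,105,43,0,0,0,4],[-1,130,54,0,0,0,4.2],[-1,150,62,0,0,0,4.2],[-1,160,66,0,0,0,4.2]]' && python3 -m creep '[[-1,20,6,0,0,0,0],[-1,45,14,0,0,0,0],[-1,70,22,0,0,0,0],[-1,95,31,0,0,0,0],[-1,115,38,0,0,0,0],[-1,125,42,0,0,0,0],[-1,128,43,0,0,0,0],[-1,128,43,0,0,0,0]]' && python3 -m creep '[[-1,0,0,0,0,0,0],[-1,0,0,0,0,0,0]]'
python3 - <<'E'
from h import *
gt([524.6,-137,190],192.3)
for n in("scene","top"):
    p,d=vision.capture(n); cv2.imwrite(f"pics/{n}3.png",p[:,:,::-1]); np.savez(f"{n}3.npz",p=p,d=d)
    u,v=proj(n,[.5246,-.137,.15]).astype(int); print(u,v)
    if n=="scene": a=cv2.resize(p[v-50:v+50,u-60:u+60],(480,400),interpolation=cv2.INTER_CUBIC)
    else: b=cv2.resize(p[v-40:v+40,u-32:u+32],(320,400),interpolation=cv2.INTER_CUBIC)
cv2.imwrite("pics/c3.png",np.hstack([a,b])[:,:,::-1])
E
```

```text
time_s: 6.8
tcp_pos: [0.5362, -0.0047, 0.3552]
ee_rot: [[0.21, -0.978, -0.004], [-0.978, -0.21, -0.001], [-0.0, 0.004, -1.0]]
wrist_force: [0.3, -1.1, -0.9]
gripper_width: 0.101
gripper_force: 30.0
time_s: 7.47
tcp_pos: [0.5225, -0.1366, 0.3561]
ee_rot: [[0.211, -0.977, -0.001], [-0.977, -0.211, 0.0], [-0.001, 0.001, -1.0]]
wrist_force: [-0.4, 0.3, 0.2]
gripper_width: 0.1
gripper_force: 30.0
time_s: 7.63
tcp_pos: [0.5229, -0.1353, 0.3565]
ee_rot: [[0.214, -0.977, -0.0], [-0.977, -0.214, 0.0], [-0.0, 0.0, -1.0]]
wrist_force: [0.2, -0.2, -0.1]
gripper_width: 0.099
gripper_force: 30.0
t 7.6333 grasp [ 522.9 -135.3  192.5] yaw -167.7 tilt [-0.01  0.01] j6 10.0 F [ 0.2 -0.2 -0.1] M [0.06 0.05 0.05] gw 0.099 gf 30.0
shift [ 2.  -1.3  2.5] turn [0.01 0.01 0.04]
382 159
367 220
```

View pics/c3.png

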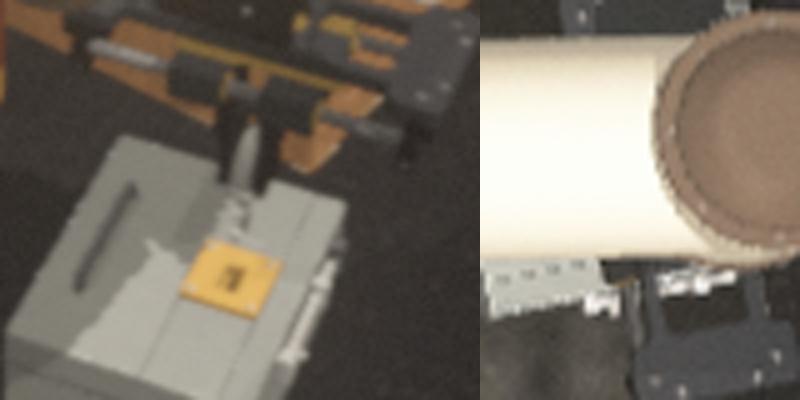

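The scene view shows the key hanging in the fingers (crop ~ (240,190)), with the lock plate clear in front and the keyway at (233,277). The top view is blocked by the wrist. I'll measure key and keyway in the same camera.

```bash
python3 - <<'E'
from h import *
def ray(n,uv,z):
    f,cx,cy,E=cam(n); q=E[:3,:3]@np.array([(uv[0]-cx)/f,(uv[1]-cy)/f,1]); return E[:3,3]+q*(z-E[2,3])/q[2]
for n,k in(("scene","scene0"),("scene","scene3"),("top","top0")):
    z=np.load(k+".npz"); p,d=z["p"],z["d"]; W=cloud(n,d); hsv=cv2.cvtColor(p,cv2.COLOR_RGB2HSV)
    m=(np.hypot(W[...,0]-.5246,W[...,1]+.137)<.04)&(abs(W[...,2]-.094)<.006)&(hsv[...,1]>90)
    pl=cv2.fillConvexPoly(np.zeros((400,640),np.uint8),cv2.convexHull(np.argwhere(m)[:,::-1].astype(np.int32)),1)>0
    g=p.astype(float).sum(2); v,u=np.nonzero(pl); w=np.clip(np.median(g[pl])*.7-g[pl],0,None)
    U=[(w*u).sum()/w.sum(),(w*v).sum()/w.sum()]
    c=[u.mean(),v.mean()]
    print(k,"hole",np.round(U,1),(1000*ray(n,U,.094)).round(1),"plate",np.round(c,1),(1000*ray(n,c,.094)).round(1))
z=np.load("scene3.npz"); W=cloud("scene",z["d"])*1000; p=z["p"]
s=r.sense(); a=np.radians(12.3); kx=np.array([np.cos(a),np.sin(a)]);ky=np.array([-np.sin(a),np.cos(a)])
g=np.array([522.9,-135.3,192.5]); D=W-g; A=D[...,:2]@kx; B=D[...,:2]@ky; H=D[...,2]+64
m=(abs(A)<18)&(abs(B)<25)&(H>-5)&(H<78)
for h in range(-4,80,4):
    k=m&(H>=h)&(H<h+4)
    if k.sum(): print(h,k.sum(),"A",np.percentile(A[k],[0,50,100]).round(1),"B",np.percentile(B[k],[0,50,100]).round(1),p[k].mean(0).round(0))
for t in(0,38,75): print(t,proj("scene",(g+[0,0,t-64])/1000).round(1))
E
```

```text
scene0 hole [nan nan] [nan nan nan] plate [379.2 178.5] [ 523.9 -134.1   94. ]
scene3 hole [380.2 178.5] [ 522.2 -135.6   94. ] plate [379.4 178.4] [ 523.9 -134.7   94. ]
top0 hole [368.  220.8] [ 527.1 -146.4   94. ] plate [365.1 221.5] [ 525.  -138.6   94. ]
4 9 A [-1.7  0.4  3.7] B [-4.8  8.2 10.2] [156. 148. 136.]
8 5 A [-1.8  0.9  3. ] B [1.7 4.  9.4] [159. 154. 144.]
12 5 A [-1.8 -0.9  0.6] B [-2.3  4.5 11.4] [152. 146. 138.]
16 2 A [-1.1  0.4  1.9] B [-2.4  3.2  8.8] [148. 144. 134.]
20 6 A [-1.9 -0.   3. ] B [2.  7.9 9.5] [150. 145. 136.]
24 6 A [-1.7  1.2  3.4] B [2.4 6.1 8.6] [160. 154. 144.]
28 5 A [-2.9 -1.1  2.7] B [-0.   3.2  4.2] [131. 125. 116.]
36 2 A [1.  2.2 3.4] B [10.1 10.5 11. ] [134. 128. 120.]
40 15 A [-8.7 -0.1  9.1] B [ 7.1 10.2 12.1] [128. 122. 113.]
44 7 A [-12.1  -8.9   8.9] B [-6.3  9.8 11.5] [88. 83. 76.]
48 17 A [-12.4  -3.6  13.2] B [-12.5  11.4  15.8] [82. 77. 71.]
52 16 A [-12.7  -3.8  13.3] B [-1.1 11.8 16.9] [74. 70. 63.]
56 24 A [-12.5  -3.8  13.7] B [-6.9 11.3 18.8] [74. 69. 63.]
60 22 A [-12.6  -1.2  14.2] B [-7.7 12.8 18.6] [84. 78. 72.]
64 27 A [-12.8  -0.1  14. ] B [-4.8 11.5 15.8] [75. 69. 64.]
68 24 A [-11.5  -0.   15.5] B [ 4.9 11.5 15.3] [95. 89. 82.]
72 39 A [-13.1   3.1  15.3] B [-9.4  8.5 13.4] [93. 87. 80.]
76 13 A [-1.2  6.4 15.5] B [-0.6  9.7 12.6] [81. 76. 69.]
0 [381.4 167.7]
38 [383.2 155.3]
75 [385.  142.5]<stdin>:9: RuntimeWarning: invalid value encountered in scalar divide
```

```bash
python3 -m creep '[[-1,-0.5,-0.8,8,0,0,0],[-1,-0.5,-0.8,18,0,0,0],[-1,-0.5,-0.8,26,0,0,0],[-1,-0.5,-0.8,30,0,0,0],[-1,-0.5,-0.8,32,0,0,0],[-1,-0.5,-0.8,32,0,0,0],[-1,-0.5,-0.8,32,0,0,0]]'
python3 -c "
from h import *
gt([523.6,-135,150],192.3)"
```

```text
time_s: 8.32
tcp_pos: [0.5236, -0.1355, 0.3247]
ee_rot: [[0.213, -0.977, -0.0], [-0.977, -0.213, -0.0], [0.0, 0.0, -1.0]]
wrist_force: [-0.2, -0.4, -1.2]
gripper_width: 0.105
gripper_force: 30.0
t 8.3167 grasp [ 523.6 -135.6  160.7] yaw -167.7 tilt [-0.   -0.01] j6 10.0 F [-0.2 -0.4 -1.2] M [ 0.01  0.07 -0.01] gw 0.105 gf 30.0
shift [-0.5 -0.1 10.7] turn [ 0.   -0.01 -0.03]
```

```bash
python3 -m creep '[[-1,-0.5,0,2,0,0,0],[-1,-0.5,0,3,0,0,0],[-1,-0.5,0,4,0,0,0],[-1,-0.5,0,5,0,0,0],[-1,-0.5,0,6,0,0,0],[-1,-0.5,0,6,0,0,0]]'
python3 - <<'E'
from h import *
gt([523.6,-135,150],192.3)
p,d=vision.capture("scene"); cv2.imwrite("pics/c4.png",cv2.resize(p[125:215,320:440],(800,600),interpolation=cv2.INTER_CUBIC)[:,:,::-1])
E
```

```text
time_s: 8.82
tcp_pos: [0.5234, -0.135, 0.3189]
ee_rot: [[0.213, -0.977, 0.0], [-0.977, -0.213, -0.0], [0.0, -0.0, -1.0]]
wrist_force: [0.2, 0.9, -0.3]
gripper_width: 0.1
gripper_force: 30.0
t 8.8167 grasp [ 523.5 -135.   154.9] yaw -167.7 tilt [ 0.02 -0.01] j6 10.0 F [ 0.2  0.9 -0.3] M [ 0.01  0.2  -0.01] gw 0.1 gf 30.0
shift [ 0.  -0.2  4.9] turn [-0.01 -0.01 -0.02]
```

View pics/c4.png

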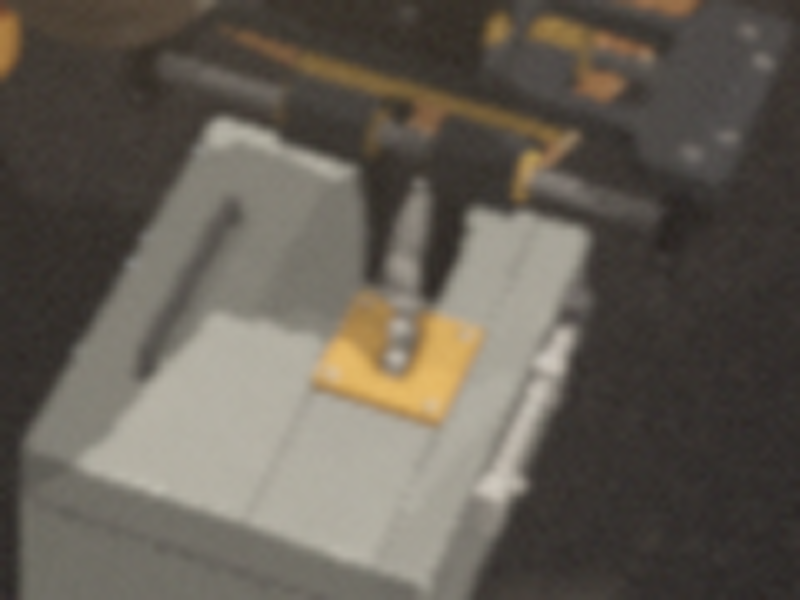

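The key's tip sits at about (397,365) in the crop, centred on the plate (400,358), and no force has built up. Continuing down.

```bash
python3 -m creep '[[-1,0,0,1.5,0,0,0],[-1,0,0,3,0,0,0],[-1,0,0,4.5,0,0,0],[-1,0,0,6,0,0,0],[-1,0,0,6,0,0,0]]'
python3 -c "
from h import *
gt([523.6,-135,138],192.3)"
```

```text
time_s: 9.28
tcp_pos: [0.5236, -0.1353, 0.3126]
ee_rot: [[0.213, -0.977, 0.001], [-0.977, -0.213, -0.001], [0.001, -0.001, -1.0]]
wrist_force: [1.2, -2.9, -0.5]
gripper_width: 0.096
gripper_force: 30.0
t 9.2833 grasp [ 523.7 -135.5  148.6] yaw -167.7 tilt [ 0.04 -0.04] j6 10.0 F [ 1.2 -2.9 -0.5] M [-1.28 -0.31  0.03] gw 0.096 gf 30.0
shift [-0.3 -0.1 10.6] turn [-0.03 -0.05 -0.02]
```

```bash
python3 -m creep '[[-1,0.8,0,0,0,0,0],[-1,1,0,2,0,0,0],[-1,1,0,4,0,0,0],[-1,1,0,6,0,0,0],[-1,1,0,6,0,0,0]]'
python3 -c "
from h import *
gt([523.6,-135,138],192.3)"
```

```text
time_s: 9.7
tcp_pos: [0.5237, -0.1358, 0.3066]
ee_rot: [[0.213, -0.977, 0.0], [-0.977, -0.213, 0.0], [-0.0, -0.0, -1.0]]
wrist_force: [0.9, -1.2, 0.8]
gripper_width: 0.098
gripper_force: 30.0
t 9.7 grasp [ 523.7 -135.7  142.6] yaw -167.7 tilt [0.02 0.02] j6 10.0 F [ 0.9 -1.2  0.8] M [-0.28 -0.16 -0.04] gw 0.098 gf 30.0
shift [-0.8 -0.1  4.6] turn [-0.03  0.01 -0.02]
```

```bash
python3 -m creep '[[-1,0.4,0,1.5,0,0,0],[-1,0.4,0,3,0,0,0],[-1,0.4,0,4.5,0,0,0],[-1,0.4,0,6,0,0,0],[-1,0.4,0,6,0,0,0]]'
python3 -c "
from h import *
gt([523.6,-135,135],192.3)"
```

```text
time_s: 10.12
tcp_pos: [0.5237, -0.1362, 0.3003]
ee_rot: [[0.213, -0.977, 0.0], [-0.977, -0.213, 0.0], [-0.0, -0.0, -1.0]]
wrist_force: [1.9, 0.5, -1.4]
gripper_width: 0.099
gripper_force: 30.0
t 10.1167 grasp [ 523.7 -136.2  136.3] yaw -167.7 tilt [0.   0.02] j6 10.0 F [ 1.9  0.5 -1.4] M [ 0.16 -0.57  0.02] gw 0.099 gf 30.0
shift [-1.2 -0.1  1.3] turn [-0.01  0.01 -0.03]
```

```bash
python3 -m creep '[[-1,0,-0.4,0.7,0,0,0],[-1,0,-0.4,1.4,0,0,0],[-1,0,-0.4,2,0,0,0],[-1,0,-0.4,2,0,0,0]]'
python3 -c "
from h import *
gt([523.6,-135,135],192.3)"
```

```text
time_s: 10.45
tcp_pos: [0.524, -0.1363, 0.299]
ee_rot: [[0.213, -0.977, -0.0], [-0.977, -0.213, -0.0], [0.0, 0.0, -1.0]]
wrist_force: [0.9, 0.7, 2.2]
gripper_width: 0.096
gripper_force: 30.0
t 10.45 grasp [ 524.  -136.3  135. ] yaw -167.7 tilt [-0.01 -0.01] j6 10.0 F [0.9 0.7 2.2] M [0.21 0.06 0.01] gw 0.096 gf 30.0
shift [-1.4  0.1  0. ] turn [ 0.01 -0.   -0.02]
```

```bash
python3 -m creep '[[-1,0,0,-1,0,0,0],[-1,0,0,-1.3,0,0,3],[-1,0,0,-1.3,0,0,7],[-1,0,0,-1.3,0,0,11],[-1,0,0,-1.3,0,0,15.3],[-1,0,0,-1.3,0,0,15.3],[-1,0,0,-1.3,0,0,15.3]]'
python3 -c "
from h import *
gt([523.6,-135,130],192.3)"
```

```text
time_s: 11.03
tcp_pos: [0.5243, -0.1363, 0.3]
ee_rot: [[-0.051, -0.999, 0.001], [-0.999, 0.051, 0.0], [-0.0, -0.001, -1.0]]
wrist_force: [1.6, -0.8, -1.1]
gripper_width: 0.099
gripper_force: 30.0
t 11.0333 grasp [ 524.5 -136.2  136. ] yaw 177.1 tilt [0.07 0.  ] j6 -6.0 F [ 1.6 -0.8 -1.1] M [ 0.06 -0.74 -0.  ] gw 0.099 gf 30.0
shift [-1.2  0.8  6. ] turn [ -0.07  -0.   -15.21]
```

```bash
python3 -m creep '[[-1,0,-0.5,0.5,0,0,0],[-1,0,-0.5,1.5,0,0,0],[-1,0,-0.5,2.5,0,0,0],[-1,0,-0.5,3.5,0,0,0],[-1,0,-0.5,3.5,0,0,0]]'
python3 -c "
from h import *
gt([523.6,-135,130],192.3)"
```

```text
time_s: 11.45
tcp_pos: [0.5246, -0.1363, 0.2965]
ee_rot: [[-0.052, -0.999, 0.0], [-0.999, 0.052, -0.0], [0.0, -0.0, -1.0]]
wrist_force: [1.7, -0.2, -0.7]
gripper_width: 0.105
gripper_force: 30.0
t 11.45 grasp [ 524.7 -136.4  132.5] yaw 177.0 tilt [ 0.02 -0.01] j6 -6.0 F [ 1.7 -0.2 -0.7] M [-0.02 -0.55  0.  ] gw 0.105 gf 30.0
shift [-1.3  1.1  2.5] turn [-2.00e-02 -1.00e-02 -1.53e+01]
```

```bash
python3 -m creep '[[-1,0,-0.5,1,0,0,0],[-1,0,-0.5,2.5,0,0,0],[-1,0,-0.5,4,0,0,0],[-1,0,-0.5,5.5,0,0,0],[-1,0,-0.5,7,0,0,0],[-1,0,-0.5,7,0,0,0]]'
python3 -c "
from h import *
gt([523.6,-135,121],192.3)"
```

```text
time_s: 11.95
tcp_pos: [0.5249, -0.1363, 0.2891]
ee_rot: [[-0.053, -0.999, -0.001], [-0.999, 0.053, 0.0], [0.0, 0.001, -1.0]]
wrist_force: [1.5, 0.2, -0.4]
gripper_width: 0.102
gripper_force: 30.0
t 11.95 grasp [ 524.8 -136.3  125.1] yaw 177.0 tilt [-0.04  0.  ] j6 -6.0 F [ 1.5  0.2 -0.4] M [-0.08 -0.32  0.  ] gw 0.102 gf 30.0
shift [-1.3  1.4  4.1] turn [  0.04   0.   -15.33]
```

```bash
python3 -m creep '[[-1,0,-0.4,1,0,0,0],[-1,0,-0.4,2,0,0,0],[-1,0,-0.4,3,0,0,0],[-1,0,-0.4,4,0,0,0],[-1,0,-0.4,4.8,0,0,0],[-1,0,-0.4,5.5,0,0,0],[-1,0,-0.4,6.2,0,0,0],[-1,0,-0.4,6.2,0,0,0]]'
python3 -c "
from h import *
gt([523.6,-135,119],192.3)"
```

```text
time_s: 12.62
tcp_pos: [0.5251, -0.1365, 0.2837]
ee_rot: [[-0.053, -0.999, -0.001], [-0.999, 0.053, -0.0], [0.0, 0.001, -1.0]]
wrist_force: [-1.7, 0.1, 5.2]
gripper_width: 0.1
gripper_force: 30.0
t 12.6167 grasp [ 525.  -136.5  119.7] yaw 177.0 tilt [-0.05 -0.02] j6 -6.0 F [-1.7  0.1  5.2] M [0.03 0.72 0.01] gw 0.1 gf 30.0
shift [-1.4  1.6  0.7] turn [ 5.000e-02 -1.000e-02 -1.532e+01]
```

```bash
python3 -m creep '[[-1,0,0.2,0,0,0,5],[-1,0,0.2,0,0,0,10],[-1,0,0.2,0,0,0,16],[-1,0,0.2,0,0,0,22],[-1,0,0.2,0,0,0,28],[-1,0,0.2,0,0,0,34],[-1,0,0.2,0,0,0,40],[-1,0,0.2,0,0,0,40]]'
python3 -c "
from h import *
gt([525,-136.4,119.5],96.6)"
```

```text
time_s: 13.28
tcp_pos: [0.5252, -0.1365, 0.2837]
ee_rot: [[-0.683, -0.73, 0.0], [-0.73, 0.683, -0.0], [0.0, -0.0, -1.0]]
wrist_force: [-1.0, -1.3, 4.2]
gripper_width: 0.102
gripper_force: 30.0
t 13.2833 grasp [ 525.3 -136.6  119.7] yaw 136.9 tilt [ 0.01 -0.03] j6 -46.0 F [-1.  -1.3  4.2] M [-0.31  0.41  0.05] gw 0.102 gf 30.0
shift [0.1 0.3 0.2] turn [-3.000e-02 -0.000e+00  4.028e+01]
```

```bash
python3 -m creep '[[-1,0.2,0.2,0,0,0,6],[-1,0.2,0.2,0,0,0,12],[-1,0.2,0.2,0,0,0,18],[-1,0.2,0.2,0,0,0,24],[-1,0.2,0.2,0,0,0,30],[-1,0.2,0.2,0,0,0,35],[-1,0.2,0.2,0,0,0,39],[-1,0.2,0.2,0,0,0,39]]' && python3 -m creep '[[-1,0,0,0,0,0,1],[-1,0,0,0,0,0,1],[-1,0,0,0,0,0,1]]'
python3 - <<'E'
from h import *
gt([525,-136.4,119.5],96.6)
p,d=vision.capture("scene"); cv2.imwrite("pics/c5.png",cv2.resize(p[125:215,320:440],(800,600),interpolation=cv2.INTER_CUBIC)[:,:,::-1])
E
```

```text
time_s: 13.95
tcp_pos: [0.5252, -0.1367, 0.2837]
ee_rot: [[-0.99, -0.14, 0.001], [-0.14, 0.99, -0.001], [-0.001, -0.001, -1.0]]
wrist_force: [0.1, -3.5, 3.4]
gripper_width: 0.102
gripper_force: 30.0
time_s: 14.2
tcp_pos: [0.5252, -0.1367, 0.2837]
ee_rot: [[-0.992, -0.123, 0.001], [-0.123, 0.992, -0.001], [-0.001, -0.001, -1.0]]
wrist_force: [1.2, -4.1, 4.0]
gripper_width: 0.102
gripper_force: 30.0
t 14.2 grasp [ 525.3 -136.8  119.7] yaw 97.1 tilt [ 0.05 -0.05] j6 -86.0 F [ 1.2 -4.1  4. ] M [-1.46 -0.09  0.1 ] gw 0.102 gf 30.0
shift [0.2 0.3 0.2] turn [-0.05  0.04  0.49]
```

View pics/c5.png

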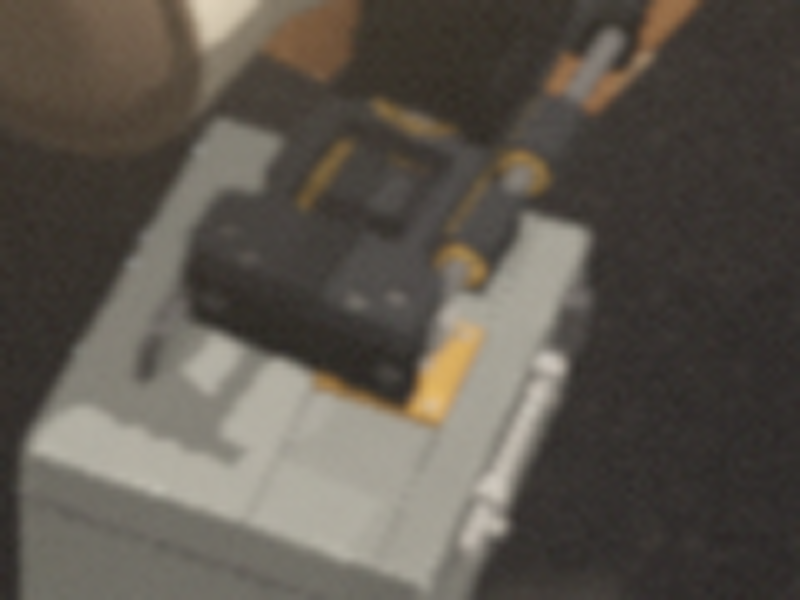

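```bash
python3 -m creep '[[-1,0,-0.4,0.2,0,0,0.6],[-1,0,-0.5,0.2,0,0,1.2],[-1,0,-0.5,0.2,0,0,1.2],[-1,0,-0.5,0.2,0,0,1.2]]'
python3 -c "
from h import *
gt([525,-136.4,119.5],96.6)
z=[]
for k in range(6):
    vision.capture('scene'); z.append(r.sense()['moment'][2])
print(np.round(z,3))
gt([525,-136.4,119.5],96.6)"
```

```text
time_s: 14.58
tcp_pos: [0.5252, -0.1368, 0.2837]
ee_rot: [[-0.995, -0.102, 0.001], [-0.102, 0.995, -0.0], [-0.001, -0.0, -1.0]]
wrist_force: [0.4, -3.5, 5.1]
gripper_width: 0.103
gripper_force: 30.0
t 14.5833 grasp [ 525.4 -136.9  119.7] yaw 95.8 tilt [ 0.05 -0.01] j6 -87.0 F [ 0.4 -3.5  5.1] M [-1.02  0.1   0.07] gw 0.103 gf 30.0
shift [0.2 0.4 0.2] turn [-0.01  0.05 -0.77]
[0.114 0.107 0.061 0.107 0.133 0.087]
t 14.8833 grasp [ 525.4 -136.9  119.6] yaw 95.8 tilt [ 0.05 -0.01] j6 -87.0 F [ 0.9 -3.7  5.7] M [-1.05  0.1   0.09] gw 0.102 gf 30.0
shift [0.2 0.5 0.1] turn [-0.02  0.05 -0.77]
```

```bash
python3 -c "
from station import r
print(r.finish_job())"
```

```text
the job is handed in; nothing more can be done
None
```

The steel round-headed key is in the lock with its collar on the plate. The gripper is still holding it about 96° clockwise, which should draw the bolt fully back, and I handed the job in at about 15 s. The bolt travel was judged from the picture and the spring torque on the wrist (about 0.1 N m), not read directly.

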